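Uncover the button tray and hold it up level

TASK

On the tailor's bench, slide the sewing box's cover by its black pull all the way to its end stop over the white bobbin tray, so that the blue button tray is fully uncovered. Then lift the blue tray out by its upright centre handle, keeping it level so that no button spills, and finish while still holding it steady and level in the air over the sewing box, its underside at least 10 cm above the cover. Leave the bobbin tray and the other things on the bench where they are.

Things in the scene. Friction and masses are not known exactly. Their poses are not given: they have to be found in the camera images.
- sewing_box: fixed wooden sewing box, 134 (x) by 326 (y) mm outside, pocket walls 70 mm high, guide rails along both long sides (6 mm wide) up to 80 mm; origin at the centre of its underside on the bench, z up. Two equal open pockets, 118 (x) by 150 (y) mm inside, floor 6 mm above the bench, centred at y = -80 and y = +80 mm of its frame. Either tray may stand in either pocket
- cover (a joint): slide of the flat wooden cover (120 by 163 mm, 6 mm thick, top face 76 mm above the bench) along the box's +y; 0 = end stop, covering the pocket at the box's -y; 0.160 m = the other end stop, covering the pocket at +y. Starts part-way. Dry friction about 2 N; it stays where it is left
- cover_pull (a point): middle of the black upright pull bar fixed on the centre of the cover: bar 50 mm long along the box's x, 14 mm thick along the box's y (pinch it there), 32 mm tall; this point is 92 mm above the bench, 16 mm below the bar's top (108 mm)
- button_tray_center (a point): centre of the loose blue button tray (half-way up, 26 mm above its underside): open tray 104 (x) by 134 (y) mm, rim 20 mm high, 3 mm floor and walls, with an upright blue handle plate across its middle, 98 mm long along the tray's x, 14 mm thick along its y, top 52 mm above the underside (26 mm above this point, 58 mm above the bench while in the box). z up; tray axes nearly parallel to the box's. Weighs 110 to 230 g. Holds four loose buttons, two on each side of the handle
- bobbin_tray_center (a point): centre of the loose white bobbin tray, same shape and size as the button tray, white, with red, green and orange bobbins; 26 mm above its underside; stays in its pocket
- button_tray: the same blue button tray; origin at the centre of its underside, z up
- bobbin_tray: the same white bobbin tray; origin at the centre of its underside
- button0: loose yellow coat button lying in the blue tray, 28 mm across, 6 mm thick; origin at the centre of its underside
- button1: loose yellow coat button lying in the blue tray, 28 mm across, 6 mm thick; origin at the centre of its underside
- button2: loose yellow coat button lying in the blue tray, 28 mm across, 6 mm thick; origin at the centre of its underside
- button3: loose yellow coat button lying in the blue tray, 28 mm across, 6 mm thick; origin at the centre of its underside
- thread_cone: green thread cone standing on the bench beyond the box, 52 mm across its foot, 80 mm tall; origin under its centre; leave alone
- spectacle_case: brown spectacle case lying off the box's +y end, 62 by 155 by 34 mm; origin under its centre; leave alone
- tape_case: yellow round tape-measure case lying off the box's -y end, 56 mm across, 16 mm high; origin under its centre; leave alone

How it is judged:
By the outcome, as a careful person would: the job done as asked, in the order asked, and still so for the second after the job is handed in, while the arm keeps its last pose, push and grip.
It also fails if it takes over 48 s, if anything falls off the work surface, if the arm or the gripper's body presses on something with over 40 N, if the wrist force passes 120 N, or if a joint passes its speed limit or range.

ROBOT

A 6-joint arm with a two-finger parallel gripper is mounted at the origin on the work surface. World frame = base frame: x ahead of the robot, y to its left, z up, the work surface at z = 0. Lengths are in m, angles in rad, forces in N, time in s.
With the tool pointing down it reaches from about 0.3 to 0.875 m from the base axis. Payload 6.4 kg.
Tool frame: the origin (TCP) lies at the very end of the fingers, on their centre line; the grasp point (between the pads) lies 19 mm behind it; z points along the fingers, y is the direction in which the jaws open and shut (so a half turn about z gives the same grasp; the last joint's range is limited). The gripper opens to 88 mm and grips with 3 to 60 N. Pads are 18 mm wide; open, the fingers measure 123 mm over their backs; the gripper's body (75 mm by 187 mm) begins 45 mm behind the grasp point.
Start: joints at [0.976, 0.181, 1.607, -0, 1.354, -0.206], TCP at [0.218, 0.532, 0.239] pointing down, gripper open.
Joint ranges: [-2.99, 2.99], [-0.89, 2.07], [0.3, 2.58], [-1.14, 4.28], [0, 2.63], [-3.12, 3.12]. Speed limits (rad/s): [2.57, 2.57, 3.01, 3.14, 3.14, 3.14].

INTERFACE

Orientations are given as a rotation vector (axis times angle).
In Python, from rig import move_to, move_straight, set_joints, release, grasp, wait, ik, get_image, MotionError, close_job, read_t, read_q, read_dq, read_joint_torque, read_ee_pos, read_eef_rot, read_wrist_force, read_moment, read_grip_width gives the robot as it stands. Calls block until the motion is done:
- move_to(position, orientation): joint-space move of the TCP to a pose.
- move_straight(position, attitude=None, vel=0.15, contact_N=None): straight line of the TCP; attitude=None keeps the orientation; vel is the mean speed in m/s. With contact_N (N) it stops when the force on the tool has changed by that much, and returns True; else False.
- set_joints(angles): joint-space move.
- release() and grasp(): open the fingers fully, or close them until they stop; the grip force is fixed at half the most.
- wait(seconds).
- ik(position, orientation): joint angles nearest the present ones, or None.
- get_image(name): name is "scene" or "top"; returns a dict with "frame" (420x560x3 uint8, red, green, blue), "depth" (420x560 float32, m along the optical axis (not along the pixel's ray), 0 where there is no reading), "fx", "fy", "cx", "cy" (pixels), "k1" (the pictures are not rectified: a ray, as slopes to the right and down, at radius r is drawn at 1 + k1 r^2 times it, then the intrinsics apply), "xyz" and "rotation" of the camera in the world. Camera axes: x right, y up, looking along -z (the intrinsics and any distortion apply to the point x, -y, -z); pixel columns grow to the right and rows downward; lengths in m; the calibration is good to about 2 mm. A picture is of the moment at which its call begins.
A pose or a line that the arm cannot do raises MotionError and nothing moves.
- close_job(): hands the job in, once; it reports no verdict.
Readings, each from a call of its own:
- read_t(): time.
- read_q(): joint angles.
- read_dq(): joint speeds.
- read_joint_torque(): joint torques, N m.
- read_ee_pos(): TCP position.
- read_eef_rot(): TCP orientation.
- read_wrist_force(): force on the tool from outside, world axes, zero at the start.
- read_moment(): the same for the moment, N m.
- read_grip_width(): finger opening in m.
Only numpy, scipy, OpenCV 4.12 (cv2) and the standard library are available. Lean on these libraries where they do the work, as an engineer would, in place of code of your own. Each camera call takes 0.05 s, during which the arm holds its last target.

## Working session

There is one attempt and no reset: what is moved stays moved. The work goes in short steps, each a Python script; the robot and the scene stay as the last script left them, time stands still between calls to the robot, and variables do not carry over. Pictures are saved under pics/ and viewed, and the job is handed in when it is done.

```bash
mkdir -p pics; ls; python3 - <<'E'
from rig import *
import cv2,numpy as np,pickle
for n in("scene","top"):
    d=get_image(n);pickle.dump(d,open(n+".pkl","wb"))
    cv2.imwrite(f"pics/{n}0.png",d["frame"][:,:,::-1])
    print(n,{k:d[k] for k in d if k not in("frame","depth")},(d["depth"]>0).mean())
print(read_t(),read_ee_pos(),read_eef_rot())
E
```

```text
pics
scene {'fx': 443.84962250480584, 'fy': 443.84962250480584, 'cx': 278.11298212620386, 'cy': 215.7912390399061, 'k1': 0.025105878569481335, 'xyz': array([ 0.92030034, -0.33353107,  0.91205685]), 'rotation': array([0.52423206, 0.2051008 , 0.7346858 ])} 0.9960246598639456
top {'fx': 406.00173440285346, 'fy': 406.00173440285346, 'cx': 274.1613037731829, 'cy': 207.39308361533247, 'k1': -0.0039997195693342, 'xyz': array([0.50363189, 0.04515162, 1.03189192]), 'rotation': array([ 0.06545361, -0.0548697 , -1.54971884])} 0.9959523809523809
0.1 [0.21768555 0.53169547 0.23791415] [-6.06756804e-01 -3.08184294e+00  2.22406697e-03]
```

View pics/scene0.png

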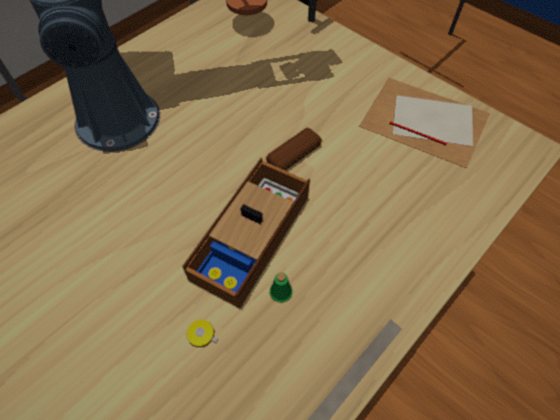

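View pics/top0.png

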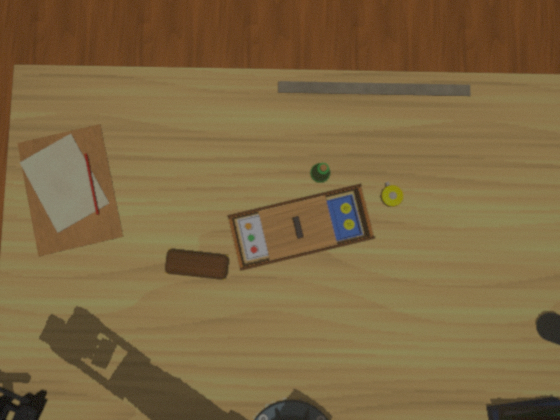

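The scene view shows the blue tray uncovered at about (230,265), with its handle half under the cover edge at (232,250). The black pull is at (252,213) and the white tray at (280,190). In the top view the pull is at (297,227), the blue tray at (345,220), the white tray at (252,238), the cone at (320,172) and the tape case at (392,195). So the blue tray sits in the pocket on the tape-case side (-y), and the cover must slide toward the spectacle case.

```bash
cat > h.py <<'E'
import numpy as np,cv2,pickle
from scipy.spatial.transform import Rotation as R
def rays(d,uv):
    uv=np.asarray(uv,float).reshape(-1,2)
    p=(uv-[d['cx'],d['cy']])/[d['fx'],d['fy']]
    s=p.copy()
    for _ in range(8): s=p/(1+d['k1']*(s**2).sum(1,keepdims=True))
    return R.from_rotvec(d['rotation']).apply(np.c_[s[:,0],-s[:,1],-np.ones(len(s))])  # unit depth
def onplane(d,uv,z):
    r=rays(d,uv);t=(z-d['xyz'][2])/r[:,2];return d['xyz']+r*t[:,None]
def tri(d1,u1,d2,u2):
    a=rays(d1,u1)[0];b=rays(d2,u2)[0]
    s=np.linalg.lstsq(np.c_[a,-b],d2['xyz']-d1['xyz'],rcond=None)[0]
    p=d1['xyz']+a*s[0];q=d2['xyz']+b*s[1]
    return (p+q)/2,np.linalg.norm(p-q)
def cloud(d):
    H,W=d['depth'].shape;v,u=np.mgrid[:H,:W]
    P=d['xyz']+rays(d,np.c_[u.ravel(),v.ravel()])*d['depth'].reshape(-1,1)
    return P.reshape(H,W,3)
def hsv(d): return cv2.cvtColor(d['frame'],cv2.COLOR_RGB2HSV)
def yaw_rect(P):
    (c,s,a)=cv2.minAreaRect(P[:,:2].astype(np.float32)*1000);return np.array(c)/1000,s,a
E
cat > a.py <<'E'
from h import *
D={n:pickle.load(open(n+".pkl","rb")) for n in("scene","top")}
roi={'scene':(150,310,180,320),'top':(170,275,222,380)}
for n,d in D.items():
    P=cloud(d);h=hsv(d);r0,r1,c0,c1=roi[n]
    Q=P[r0:r1,c0:c1];hh=h[r0:r1,c0:c1]
    blue=(hh[...,0]>105)&(hh[...,0]<128)&(hh[...,1]>140)&(hh[...,2]>60)
    near=(Q[...,2]>.085)
    print(n,'bluez',np.percentile(Q[blue][:,2],[1,10,50,90,99]).round(3))
    pl=Q[near&(hh[...,2]<80)]
    if len(pl): print(' pull',len(pl),pl.mean(0).round(4),'z',np.percentile(pl[:,2],[5,50,95]).round(3),yaw_rect(pl))
    bx=Q[(Q[...,2]>.06)&(Q[...,2]<.084)]
    print(' box',yaw_rect(bx), 'z',np.percentile(bx[:,2],[50,95]))
    print(' blue',yaw_rect(Q[blue]))
    hd=Q[blue&(Q[...,2]>.045)];print(' handle',len(hd), yaw_rect(hd) if len(hd)>3 else'', np.percentile(hd[:,2],[50,95]) if len(hd) else '')
    cv2.imwrite(f"pics/{n}_crop.png",cv2.resize(d['frame'][r0:r1,c0:c1,::-1],None,fx=4,fy=4,interpolation=cv2.INTER_CUBIC))
E
python3 a.py
```

```text
scene bluez [0.006 0.008 0.011 0.059 0.061]
 pull 228 [ 0.5552 -0.022   0.1442] z [0.088 0.106 0.632] (array([ 0.71762378, -0.14893631]), (69.85812377929688, 543.8123168945312), 54.993343353271484)
 box (array([ 0.5692666 , -0.00075705]), (208.396484375, 328.1092529296875), 14.19764518737793) z [0.07615836 0.0808987 ]
 blue (array([ 0.71992798, -0.17825243]), (125.03045654296875, 491.33447265625), 66.5031967163086)
 handle 331 (array([ 0.72891315, -0.1855282 ]), (73.67648315429688, 478.2335205078125), 61.042724609375) [0.05776314 0.06026305]
top bluez [0.005 0.007 0.01  0.057 0.06 ]
 pull 124 [5.301e-01 1.000e-04 1.436e-01] z [0.101 0.107 0.11 ] (array([0.52935077, 0.01817277]), (46.30095672607422, 58.42511749267578), 5.23405122756958)
 box (array([ 0.56062659, -0.00453265]), (190.37477111816406, 326.43292236328125), 14.603090286254883) z [0.07523929 0.07986021]
 blue (array([ 0.56118683, -0.1181929 ]), (83.85240173339844, 57.32071304321289), 16.566503524780273)
 handle 8 (array([ 0.5374104, -0.0975113]), (44.6887321472168, 4.115834712982178), 16.566503524780273) [0.05676233 0.06032713]
```

View pics/scene_crop.png

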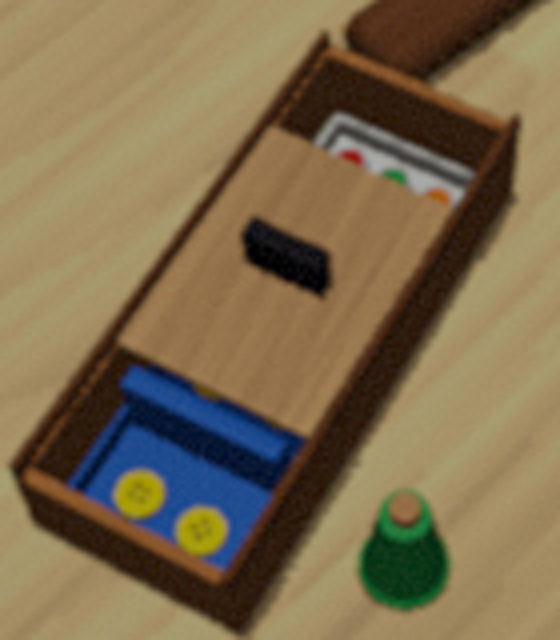

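```bash
cat > a2.py <<'E'
from h import *
import sys
def big(m):
    n,l,s,_=cv2.connectedComponentsWithStats(m.astype(np.uint8));return l==1+np.argmax(s[1:,4])
def run(D,show=True):
  for n,d in D.items():
    P=cloud(d);h=hsv(d)
    blue=(h[...,0]>105)&(h[...,0]<128)&(h[...,1]>140)&(h[...,2]>60)&(P[...,2]<.07)
    z=P[...,2]
    near=(abs(P[...,0]-.56)<.25)&(abs(P[...,1])<.25)
    box=big((z>.06)&(z<.12)&near)
    bx=P[box&(z<.084)];print(n,'box',yaw_rect(bx),np.percentile(bx[:,2],[50,95]).round(4))
    pm=big(box&(z>.102));pl=P[pm]
    vv,uu=np.nonzero(pm)
    print(' pull top',len(pl),yaw_rect(pl),np.median(pl[:,2]).round(4),'px',uu.mean(),vv.mean())
    b=big(blue&near);print(' blue',yaw_rect(P[b]))
    hd=big(b&(z>.05));
    H=P[hd];print(' handle',len(H),yaw_rect(H),np.percentile(H[:,2],[50,95]).round(4))
if __name__=="__main__": run({n:pickle.load(open(n+".pkl","rb")) for n in("scene","top")})
E
python3 a2.py
```

```text
scene box (array([ 0.53406519, -0.00961418]), (136.31430053710938, 327.999755859375), 14.302371978759766) [0.0762 0.0809]
 pull top 153 (array([ 0.53259027, -0.00170166]), (50.9272346496582, 16.0469970703125), 14.864554405212402) 0.1079 px 251.43790849673204 210.64705882352942
 blue (array([ 0.55303406, -0.12099159]), (101.47955322265625, 54.08623123168945), 14.936744689941406)Traceback (most recent call last):
  File "a2.py", line 19, in <module>
    if __name__=="__main__": run({n:pickle.load(open(n+".pkl","rb")) for n in("scene","top")})
                             ~~~^^^^^^^^^^^^^^^^^^^^^^^^^^^^^^^^^^^^^^^^^^^^^^^^^^^^^^^^^^^^^^
  File "a2.py", line 17, in run
    hd=big(b&(z>.05));
  File "a2.py", line 4, in big
    n,l,s,_=cv2.connectedComponentsWithStats(m.astype(np.uint8));return l==1+np.argmax(s[1:,4])
                                                                             ~~~~~~~~~^^^^^^^^^
    return _wrapfunc(a, 'argmax', axis=axis, out=out, **kwds)
    return bound(*args, **kwds)
ValueError: attempt to get argmax of an empty sequence
```

```bash
sed -i 's/l==1+np.argmax(s\[1:,4\])/(l==1+np.argmax(s[1:,4])) if n>1 else l>0/; s/H=P\[hd\];print/H=P[hd]\n    if len(H)>3: print/' a2.py; sed -i 's/cv2.connectedComponentsWithStats(m.astype(np.uint8))/cv2.connectedComponentsWithStats(m.astype(np.uint8),connectivity=8)/' a2.py
sed -i 's/big(b&(z>.05))/big(blue\&near\&(z>.05))/' a2.py
python3 a2.py; python3 - <<'E'
from h import *
D={n:pickle.load(open(n+".pkl","rb")) for n in("scene","top")}
d=D['top'];h=hsv(d)
m=(h[...,2]<70);m[:210]=0;m[245:]=0;m[:,:285]=0;m[:,310:]=0
v,u=np.nonzero(m);print(len(u),u.mean(),v.mean(),tri(D['scene'],[251.44,210.65],d,[u.mean(),v.mean()]),onplane(d,[u.mean(),v.mean()],.108))
E
```

```text
scene box (array([ 0.53406519, -0.00961418]), (136.31430053710938, 327.999755859375), 14.302371978759766) [0.0762 0.0809]
 pull top 153 (array([ 0.53259027, -0.00170166]), (50.9272346496582, 16.0469970703125), 14.864554405212402) 0.1079 px 251.43790849673204 210.64705882352942
 blue (array([ 0.55303406, -0.12099159]), (101.47955322265625, 54.08623123168945), 14.936744689941406)
 handle 314 (array([ 0.55281317, -0.08775586]), (97.6580581665039, 15.416502952575684), 15.180276870727539) [0.0578 0.0601]
top box (array([ 0.53339722, -0.01161044]), (134.11917114257812, 326.4326477050781), 14.580596923828125) [0.0753 0.0799]
 pull top 138 (array([ 0.53124292, -0.00339492]), (49.69617462158203, 13.843008995056152), 14.743106842041016) 0.1069 px 298.10869565217394 226.9855072463768
 blue (array([ 0.55837952, -0.09671915]), (2.767627000808716, 14.849505424499512), 11.612956047058105)
95 297.38947368421054 226.93684210526317 (array([ 0.53166677, -0.00136714,  0.104108  ]), np.float64(0.0011020555741419154)) [[ 0.53118117 -0.00157914  0.108     ]]
```

```bash
cat >> h.py <<'E'
def ori(yaw,flip=False):
    y=np.array([-np.sin(yaw),np.cos(yaw),0])*(-1 if flip else 1);z=np.array([0,0,-1.])
    return R.from_matrix(np.c_[np.cross(y,z),y,z]).as_rotvec()
E
python3 - <<'E'
from rig import *; from h import *
yaw=np.radians(14.6);p=np.array([.532,-.0022])
for f in (0,1): print(f,ik([*p,.16],ori(yaw,f)),read_q())
c=[(np.abs(np.array(q)-read_q()).max(),f) for f in(0,1) if (q:=ik([*p,.16],ori(yaw,f))) is not None]
f=min(c)[1]
o=ori(yaw,f)
move_to([*p,.16],o);print(f,read_t())
print(move_straight([*p,.083],vel=.1,contact_N=8),read_ee_pos(),read_t())
grasp();print(read_grip_width(),read_wrist_force(),read_ee_pos(),read_t())
E
```

```text
0 [-2.27412537e-01  1.71592657e-01  1.78695866e+00 -4.44089210e-16
  1.18304134e+00 -2.05302693e+00] [ 9.75703173e-01  1.81460295e-01  1.60788669e+00 -1.18916989e-05
  1.35377872e+00 -2.06300821e-01]
1 [-2.27412537e-01  1.71592657e-01  1.78695866e+00 -4.44089210e-16
  1.18304134e+00  1.08856572e+00] [ 9.75703173e-01  1.81460295e-01  1.60788669e+00 -1.18916989e-05
  1.35377872e+00 -2.06300821e-01]
1 2.3333
False [ 0.53252309 -0.00225381  0.08354426] 3.25
0.013934092421386934 [-0.75681716  0.2254386   0.50700355] [ 0.53199379 -0.00226064  0.08298057] 4.3583
```

Bar gripped (13.9 mm). Next I slide toward the end stop.

```bash
python3 - <<'E'
from rig import *; from h import *
yaw=np.radians(14.5);by=np.array([-np.sin(yaw),np.cos(yaw),0])
p0=read_ee_pos()
print(move_straight(p0+by*.062,vel=.06,contact_N=15),(read_ee_pos()-p0)@by,read_wrist_force(),read_t())
print(move_straight(p0+by*.085,vel=.03,contact_N=12),read_ee_pos(),(read_ee_pos()-p0)@by,read_wrist_force(),read_t())
d=get_image("top");pickle.dump(d,open("top1.pkl","wb"));cv2.imwrite("pics/top1.png",d["frame"][:,:,::-1])
E
```

```text
False 0.06238262200650292 [-1.544391    0.91309297  1.39858204] 5.5417
True [0.51405572 0.06669779 0.08294776] 0.07125327761268063 [ 0.26418249 -3.13603196  2.23507928] 6.0083
```

View pics/top1.png

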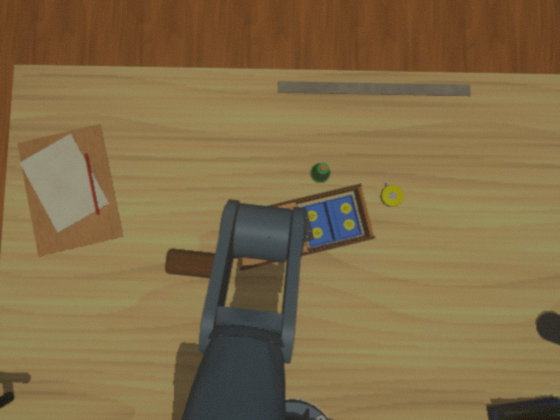

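The top view shows the blue tray with all four buttons and its handle clear, around (332,222). The stop was felt after 71 mm, where about 72 mm was expected. I'll press once more to make sure the cover is against it.

```bash
python3 - <<'E'
from rig import *; from h import *
yaw=np.radians(14.5);by=np.array([-np.sin(yaw),np.cos(yaw),0])
p0=read_ee_pos()
print(move_straight(p0+by*.01,vel=.02,contact_N=20),(read_ee_pos()-p0)@by,read_wrist_force(),read_t())
release();p=read_ee_pos();print(p,read_wrist_force())
move_straight([p[0],p[1],.17],vel=.15)
q=p+[-.15,.15,0]
h=np.array([.5535,-.089])  # handle estimate
for n in("scene","top"):
    d=get_image(n);pickle.dump(d,open(n+"2.pkl","wb"));cv2.imwrite(f"pics/{n}2.png",d["frame"][:,:,::-1])
print(read_t())
from a2 import run
run({n:pickle.load(open(n+"2.pkl","rb")) for n in("scene","top")})
E
```

```text
True -5.7784518782824e-05 [-0.13501588 -2.47357546  2.77380909] 6.3583
[0.51381809 0.0664607  0.08273275] [-0.61298532 -0.95966075  0.05370744]
8.35
scene box (array([ 0.53424719, -0.01009442]), (136.4301300048828, 327.006591796875), 14.378608703613281) [0.0762 0.0809]
 pull top 121 (array([0.51788171, 0.06965232]), (42.3426628112793, 16.87165641784668), 13.969423294067383) 0.1076 px 269.21487603305786 187.27272727272728
 blue (array([ 0.54101349, -0.05992567]), (109.09622192382812, 76.40380096435547), 13.038739204406738)
 handle 316 (array([ 0.55300165, -0.08754871]), (98.06097412109375, 15.160368919372559), 14.69345474243164) [0.0575 0.0606]
top box (array([ 0.54992334, -0.07507947]), (134.02407836914062, 195.6178436279297), 14.651906967163086) [0.0758 0.0812]
 pull top 0 (array([0., 0.]), (0.0, 0.0), 0.0) nan px nan nan
 blue (array([ 0.55767749, -0.10737763]), (92.03479766845703, 48.370819091796875), 15.813566207885742)
 handle 145 (array([ 0.5527251 , -0.09029375]), (91.81580352783203, 12.797076225280762), 15.813566207885742) [0.0572 0.0602]
  return _methods._mean(a, axis=axis, dtype=dtype,
  ret = ret.dtype.type(ret / rcount)
a2.py:15: RuntimeWarning: Mean of empty slice.
  print(' pull top',len(pl),yaw_rect(pl),np.median(pl[:,2]).round(4),'px',uu.mean(),vv.mean())
```

View pics/scene2.png

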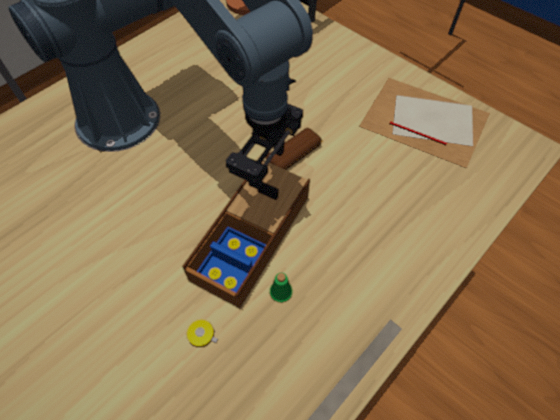

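View pics/top2.png

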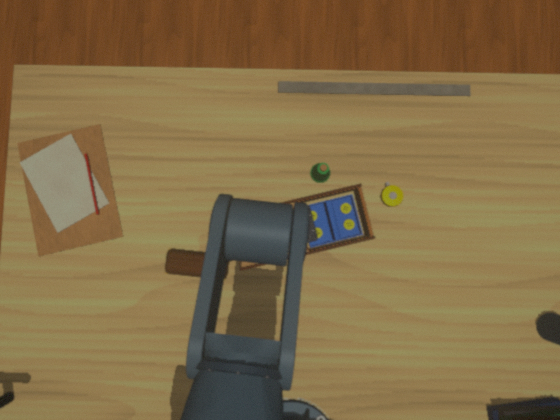

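Scene view: the white tray is fully covered, the pull is at (269,187), and the blue tray with its four buttons at (231,258) is fully open. The second press gave contact at almost no travel, so I'll regrip and confirm the end stop properly. There is plenty of time.

```bash
python3 - <<'E'
from rig import *; from h import *
yaw=np.radians(14.5);by=np.array([-np.sin(yaw),np.cos(yaw),0])
p=read_ee_pos()
move_straight([p[0],p[1],.083],vel=.15)
grasp();wait(.2);p0=read_ee_pos();f0=read_wrist_force();print(read_grip_width(),p0,f0@by,read_t())
for k in range(1,7):
    c=move_straight(p0+by*.001*k,vel=.01,contact_N=25);wait(.1)
    f=read_wrist_force();print(k,c,(read_ee_pos()-p0)@by*1000,f@by,read_t())
    if c or abs(f@by-f0@by)>18: break
release();p=read_ee_pos();print(p,read_t())
move_straight([p[0],p[1],.17],vel=.15)
print(read_t())
E
```

```text
0.013835757629632331 [0.5128745  0.06633547 0.08298009] -2.764772556976927 10.3917
1 False 0.07201141147062028 -6.963667475380443 10.7417
2 False 0.09010164137752888 -10.051677223060087 11.0917
3 False 0.11334312154407768 -14.422396066042868 11.4417
4 False 0.15379905192689114 -19.55588240013069 11.7917
5 False 0.18240666626873472 -24.303647442318855 12.1417
[0.51160828 0.07115514 0.08296668] 13.3
14.0333
```

The end stop is confirmed: 24 N of push moved it only 0.18 mm. Now the handle, measured at (0.553,-0.0885) with its top at 0.0575 and yaw about 14.9°.

```bash
python3 - <<'E'
from rig import *; from h import *
o=ori(np.radians(14.8),True);p=np.array([.553,-.0887])
move_straight([*p,.17],o,vel=.2)
print(ik([*p,.03],o),read_t())
print(move_straight([*p,.031],vel=.1,contact_N=6),read_ee_pos(),read_wrist_force(),read_t())
for n in("scene","top"):
    d=get_image(n);pickle.dump(d,open(n+"3.pkl","wb"));
    cv2.imwrite(f"pics/{n}3.png",cv2.resize(d["frame"][150:330,150:390,::-1],None,fx=3,fy=3))
E
```

```text
[-3.70957095e-01  4.25734602e-01  1.77180732e+00 -8.88178420e-16
  9.44050730e-01  9.41530502e-01] 15.0083
False [ 0.55355328 -0.08890261  0.031688  ] [ 0.83919539 -0.62845773 -0.28564915] 16.55
```

View pics/scene3.png

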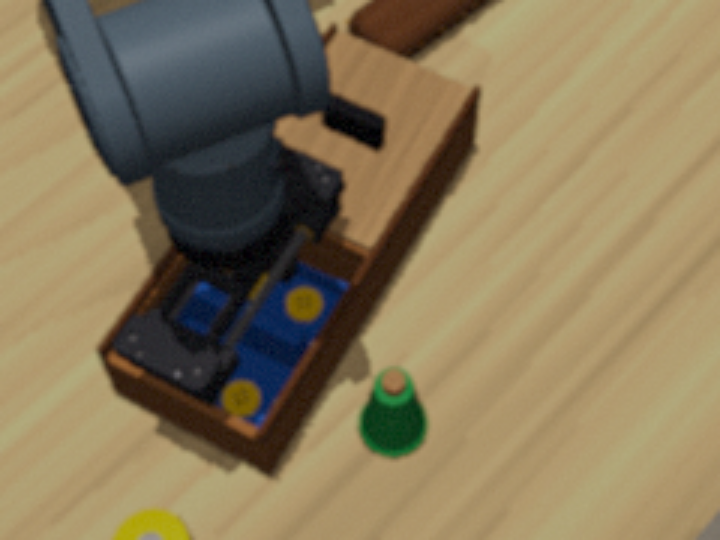

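The zoomed scene crop shows the fingers straddling the blue handle near (250,320), with no contact and the cover at its stop. Next I grip and lift, slowly at first.

```bash
python3 - <<'E'
from rig import *; from h import *
f0=read_wrist_force();m0=read_moment()
grasp();wait(.2);p=read_ee_pos();print(read_grip_width(),p,read_wrist_force()-f0,read_t())
print(move_straight([p[0],p[1],p[2]+.02],vel=.03,contact_N=15));wait(.3)
print(read_grip_width(),read_wrist_force()-f0,read_moment()-m0,read_t())
for n in("scene","top"):
    d=get_image(n);pickle.dump(d,open(n+"4.pkl","wb"));
    cv2.imwrite(f"pics/{n}4.png",cv2.resize(d["frame"][150:330,150:390,::-1],None,fx=3,fy=3))
E
```

```text
0.01405380764214294 [ 0.55298416 -0.08869285  0.03097828] [ 0.79271306  2.29317462 -0.18530123] 17.9583
False
0.013663766563431467 [-0.10055553  2.21699845 -1.52435969] [-0.04326116 -0.08223555  0.05968085] 19.075
```

View pics/scene4.png

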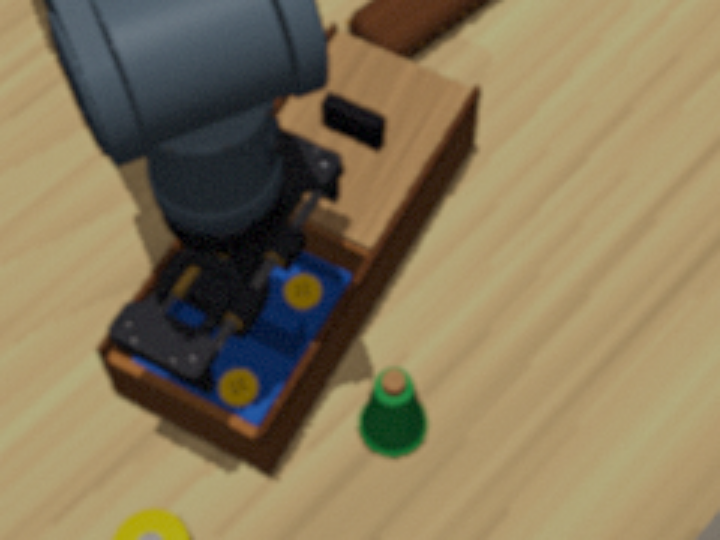

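The tray has come up about 2 cm, and the buttons at (302,292) and (238,386) are still in place. I'll continue straight up.

```bash
python3 - <<'E'
from rig import *; from h import *
p=read_ee_pos()
move_straight([p[0],p[1],.235],vel=.06);wait(.7)
print(read_grip_width(),read_ee_pos(),read_eef_rot(),read_wrist_force(),read_moment(),read_t())
for n in("scene","top"):
    d=get_image(n);pickle.dump(d,open(n+"5.pkl","wb"));
    cv2.imwrite(f"pics/{n}5.png",cv2.resize(d["frame"][130:330,150:390,::-1],None,fx=3,fy=3))
    P=cloud(d);h=hsv(d);z=P[...,2];near=(abs(P[...,0]-.55)<.12)&(abs(P[...,1]+.09)<.12)
    b=(h[...,0]>105)&(h[...,0]<128)&(h[...,1]>140)&near
    Q=P[b];print(n,b.sum(),np.percentile(Q[:,2],[1,5,25,50,75,95]).round(4))
    # floor plane fit: lowest robust layer
    F=Q[abs(Q[:,2]-.213)<.012]
    for _ in range(5):
        if len(F)<20: break
        A=np.c_[F[:,:2]-p[:2],np.ones(len(F))];c=np.linalg.lstsq(A,F[:,2],rcond=None)[0];r=F[:,2]-A@c;F=F[abs(r)<max(.002,2*np.median(abs(r)))]
    if len(F)>20: print(' floor',len(F),'slopes deg',np.degrees(c[:2]),c[2])
    y=(h[...,0]>18)&(h[...,0]<34)&(h[...,1]>150)&near&(z>.1)
    N,l,s,ce=cv2.connectedComponentsWithStats(y.astype(np.uint8))
    for i in range(1,N):
        if s[i,4]>15: print(' button',s[i,4],ce[i].round(),np.median(P[l==i],0).round(4))
E
```

```text
0.014065463928016917 [ 0.55290487 -0.08866881  0.23500412] [-3.11541992e+00 -4.04555184e-01  5.01392538e-05] [-0.33662699  0.30010744 -2.23883433] [-0.03504713  0.12800834  0.04683709] 23.0917
scene 1968 [0.2109 0.2118 0.2136 0.2209 0.2314 0.3011]
 floor 703 slopes deg [ 0.4845662 -0.1230412] 0.2133901113321512
 button 50 [197. 188.] [ 0.5477 -0.1231  0.3312]
 button 132 [245. 201.] [ 0.5645 -0.0412  0.2191]
 button 18 [198. 231.] [ 0.5512 -0.1454  0.219 ]
 button 152 [219. 237.] [ 0.5854 -0.1266  0.2191]
top 27 [0.2112 0.227  0.2603 0.2612 0.2621 0.2629]
 button 39 [322. 213.] [ 0.5568 -0.0445  0.219 ]
```

View pics/scene5.png

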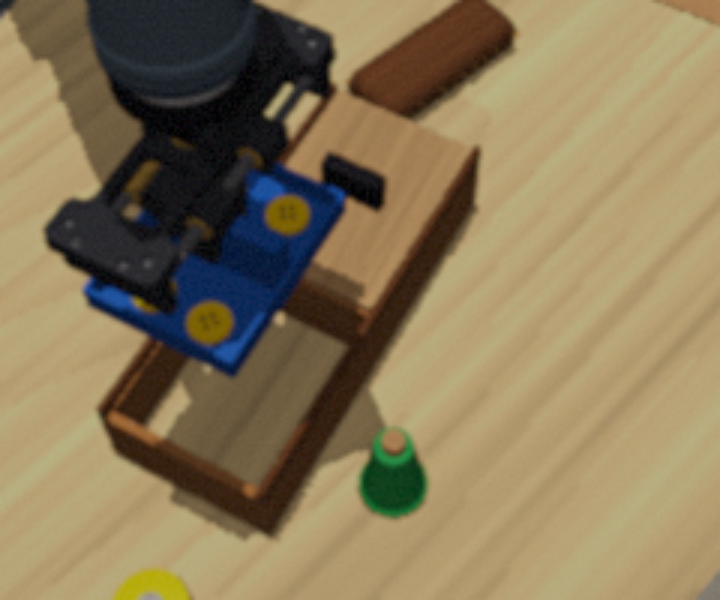

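View pics/top5.png

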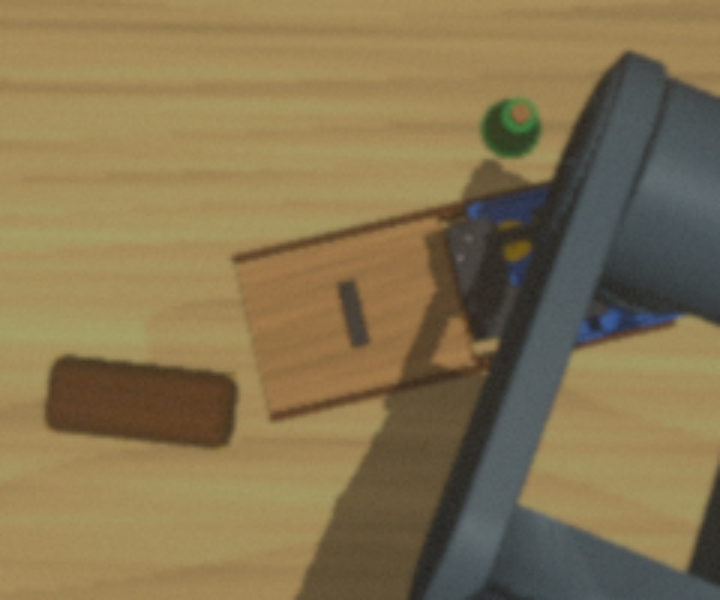

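The tray is level (floor slope 0.5° or less). Its underside is at about 0.210 m, 134 mm above the cover. The pocket below is empty, and the cover, cone and case have not moved. Handing in.

```bash
python3 - <<'E'
from rig import *
print(read_t(),read_grip_width(),read_ee_pos(),abs(read_dq()).max()); close_job()
E
```

```text
23.1917 0.013564199191007799 [ 0.55291641 -0.08866858  0.23501382] 0.0014709689708762626
the job is handed in; nothing more can be done
```

The cover is against its end stop over the white bobbin tray, and the arm is holding the blue tray level above the sewing box. I handed the job in at 23.2 s.

- **Cover:** I slid it 71 mm by the black pull. The first stop contact was ambiguous, so I regripped and pushed again: 24 N moved it only 0.18 mm, which confirms the end stop.
- **Blue tray:** I gripped its centre handle and lifted it straight up. Its underside is about 0.21 m up, roughly 13 cm above the cover. The tray floor slopes no more than 0.5°, the grip width reads about 14 mm, and the arm is at rest.
- **Buttons:** Three of the four showed clearly in the tray at the last look. The fourth was hidden behind the gripper, so I did not confirm it directly. It was in the tray before the lift, and the visible part of the pocket below was empty.
- **Other things:** In the last pictures the spectacle case, thread cone and tape case looked undisturbed. The bobbin tray is under the cover, so I could not see it.

The two cameras agreed to within about 2–3 mm. In the last look the top view was mostly blocked by the arm, so the level check rests on the scene camera alone.

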